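# Fetch the date stamp from a double-leaf counter case

### The job

Get the date stamp out for the day: unlatch and swing the right leaf of the glazed case fully back, then the left leaf that it overlaps, and leave both open. Lift the stamp out and set it gently, upright and squarely with its whole foot on the inked face of the open ink pad, without disturbing the hand-gel bottle.

Things in the scene. Friction and masses are not known exactly. Their poses are not given: they have to be found in the camera images.
- case: Wooden counter case, 170 (x) x 260 (y) mm, fixed; walls 90 mm high, 8 mm thick. Origin: centre of its underside, x from its front to its back, y to its left. Two glazed 12 mm leaves form the top, meeting at y = 0; the right one's strip overlaps the left by 13 mm and holds it down. Inner floor at z = 9 mm, divider 36 mm high along y = 0. A yellow box 28 mm high lies behind the stamp.
- leaf_right (a joint): Opening angle of the right leaf (0 shut, 1.95 rad fully open against its stop). It swings up and over to the right about point right_hinge. It weighs 0.3 kg, turns easily, and stays open by its weight once well past upright (about 1.65 rad). Fully open, its edge stands 225 mm above the counter.
- leaf_left (a joint): Opening angle of the left leaf (0 shut, 1.95 rad fully open against its stop). Mirror image: up and over to the left about point left_hinge. Fully open, its edge stands 215 mm above the counter.
- latch (a joint): Angle of the black T-handle on the right leaf. At 0 its bar lies along the case's x, parallel to the meeting edge: latched by a cam under the leaf. Turned counter-clockwise from above to its stop at 1.57 rad the bar lies along the case's y and the leaf is free (cam clear from 1.15 rad). Light friction (0.05 N m); it stays where left. Starts at 0 to 0.12 rad.
- latch_grip (a point): Middle of the T-handle's bar, on its turning axis, 95 mm from the right hinge line. Bar 52 x 12 mm, its top 10 mm above this point, its underside 11 mm below; leaf top 27 mm below, with a 4.5 mm high overlap strip from 20 mm off the axis towards the meeting edge. Once across, the bar lifts the leaf: fingers closing along the hinge line let it pivot.
- knob_grip (a point): Middle of the brass knob's head on the left leaf: 24 mm in diameter, 14 mm high, on a 14 mm neck; its top 10 mm above this point, the leaf's top 27 mm below. 95 mm from the left hinge line. Fingers closing along the hinge line let it pivot.
- right_hinge (a point): Point on the right leaf's hinge line, abreast of the latch handle; the line runs along the case's x, 90 mm above the counter (the leaf's underside when shut).
- left_hinge (a point): Point on the left leaf's hinge line, abreast of the knob; the line runs along the case's x, 90 mm above the counter.
- date_stamp: Brown wooden hand stamp, 74 mm tall, standing upright in the left bay, about 60 g. Origin: centre of the underside of its foot; z up. Foot 24 mm (x) x 56 mm (y) x 20 mm high; neck 20 mm thick from 20 to 36 mm; round knob 26 mm in diameter from 36 to 74 mm, to be gripped.
- ink_pad: Blue ink pad tin, 67 (x) x 106 (y) mm, fixed on the counter at the left, its lid standing open at the back (+x) edge, about 75 mm high and leaning back. Origin: centre of the underside; y runs along its long side. Inked face 54 (x) x 92 (y) mm, centred, 11 mm above the origin.
- sanitizer: White hand-gel pump bottle, 76 x 62 x 170 mm, loose, behind the ink pad. Origin: centre of its underside.
- monitor_right: Black monitor close behind the case, fixed: keep the arm clear of it. Origin: middle of its stand on the counter. Its screen is a slab 530 mm wide along its own y, 75 to 390 mm above the counter, about 30 mm thick, upright over the origin and leaning slightly; its stand reaches 40 mm towards the robot side.

How it is judged:
By the outcome, as a careful person would: the job done as asked, in the order asked, and still so for the second after the job is handed in, with the robot touching nothing.
It also fails if it takes over 61 s, if anything falls off the work surface, if the arm or the gripper's body presses on something with over 40 N, if the wrist force passes 120 N, or if a joint passes its speed limit or range.

### The arm

A 6-joint arm with a two-finger parallel gripper is mounted at the origin on a cart in front of the work surface, level with it; the furniture and walls round the work are solid. World frame = base frame: x ahead of the robot, y to its left, z up, the work surface at z = 0. Lengths are in m, angles in rad, forces in N, time in s.
With the tool pointing down it reaches from about 0.375 to 0.9 m from the base axis. Payload 3.1 kg.
Tool frame: the origin (TCP) lies at the centre of the arm's flange, where the gripper is bolted on; the fingertips stand 182 mm ahead of it and the grasp point (between the pads) lies 164 mm ahead of it; z points along the fingers, y is the line along which they close (so a half turn about z gives the same grasp; the last joint's range is limited). The gripper opens to 87 mm and grips with 3 to 60 N. Pads are 19 mm wide; open, the fingers measure 117 mm over their backs; the gripper's body (75 mm by 190 mm) begins 51 mm behind the grasp point.
Start: joints at [-1.399, 0.527, 1.433, -0, 1.181, -0.178], TCP at [0.214, -0.587, 0.405] pointing down, gripper open.
Joint ranges: [-3.08, 3.08], [-0.75, 2.2], [0.22, 2.44], [-1.43, 4.57], [0, 2.65], [-2.85, 2.85]. Speed limits (rad/s): [2.79, 2.79, 3.14, 3.14, 3.14, 3.14].

### API

Orientations are given as a unit quaternion [x, y, z, w].
In Python, from rig import * gives the robot as it stands.
- The arm moves only by the tool move_arm, never from a script. Its argument "commands" is a list that holds one entry, the list of rows, each a list of 6 numbers: the shift along the tool's x, y, z in units of 40 mm (1.0 is 40 mm), then the turn, a rotation vector about the tool's x, y, z in rad. A call has 1 to 12 rows; each row is the pose to reach, as a shift and turn from the pose commanded when the call began, along the tool's axes at that moment; what a row does not reach only later rows make up. A row lasts 1/8 s, in which the tool goes at most 62.5 mm and 10.7 degrees, less where a joint would pass 70% of its speed; a pose out of reach is approached as far as the arm can. A call with a gripper value outside its range is refused whole. "claw" is the closure, from -1 (fully open) to 1 (shut), so that 0 is half open, set as the call begins (left out, the last holds). The fingers move at their own pace and stop on an object; "squeeze" is the grip in N (left out, the last holds). Time passes only in rows, so rows that repeat a pose let the fingers close. It gives the time, the measured TCP pose, the force, the opening and the grip force at its end, in the units of the state.
- get_obs(): the state, without advancing time (a new reading comes with each control period).
- camera(name): name is "scene" or "top"; returns a dict with "pixels" (480x640x3 uint8, blue, green, red), "range_z" (480x640 float32, m along the optical axis (not along the pixel's ray), 0 where there is no reading), "camera_matrix" (3x3 intrinsics, pixels), "extrinsics" (4x4, takes a point from world to camera coordinates). Camera axes: x right, y up, looking along -z (the intrinsics and any distortion apply to the point x, -y, -z); pixel columns grow to the right and rows downward; lengths in m; the calibration is good to about 2 mm. A picture is of the moment at which its call begins.
- hand_in(): hands the job in; it is judged then, once.
The state is a dict: "time": time; "q": joint angles; "joint_velocities": joint speeds; "joint_torque": joint torques, N m; "position": TCP position; "tool_rot": TCP orientation; "ft_force": force on the tool from outside, world axes, zero at the start; "moment": the same for the moment, N m; "grip_width": finger opening in m; "grip_force": force on a finger pad.
Only numpy, scipy, OpenCV 4.12 (cv2) and the standard library are available. Lean on these libraries where they do the work, as an engineer would, in place of code of your own. Each camera call takes 0.05 s, during which the arm holds its last target. There are 200 camera calls.

## Working session

There is one attempt and no reset: what is moved stays moved. The work goes in short steps, Python scripts to look and compute and a tool call to move; the robot and the scene stay as the last step left them, time stands still between calls to the robot, and variables do not carry over. Pictures are saved under pics/ and viewed, at most 10 in all, crops included, and the job is handed in when it is done.

Besides the shell and the picture viewer there is one more tool, called after "Emit:" by a JSON object that holds its "api" and its "payload", one argument or row to a line. move_arm: Moves the arm, as the interface text tells. Its arguments: {"type":"object","properties":{"commands":{"type":"array","items":{"type":"array","items":{"type":"array","items":{"type":"number"}}}},"claw":{"type":"number"},"squeeze":{"type":"number"}},"required":["commands"]}

```bash
mkdir -p pics; ls
python3 - <<'E'
from rig import *
import cv2,numpy as np
o=get_obs();print({k:np.round(v,3).tolist() for k,v in o.items()})
for n in ("scene","top"):
    c=camera(n);cv2.imwrite(f"pics/{n}0.png",c["pixels"]);np.savez(f"{n}0.npz",**c)
    print(n,c["camera_matrix"].round(1).tolist(),c["extrinsics"].round(3).tolist(),c.keys())
E
```

```text
pics
{'time': 0.0, 'q': [-1.399, 0.528, 1.434, -0.0, 1.181, -0.179], 'joint_velocities': [-0.002, 0.002, 0.0, -0.001, 0.001, 0.001], 'joint_torque': [-0.001, -44.004, -17.659, 0.063, 0.058, -0.0], 'position': [0.214, -0.587, 0.404], 'tool_rot': [0.985, 0.174, -0.0, -0.001], 'ft_force': [-0.438, 0.913, -1.318], 'moment': [-0.022, -0.034, 0.015], 'grip_force': 0.0, 'grip_width': 0.087}
scene [[481.3, 0.0, 323.0], [0.0, 481.3, 232.5], [0.0, 0.0, 1.0]] [[-0.724, -0.689, -0.007, 0.291], [0.313, -0.338, 0.888, -0.287], [-0.614, 0.641, 0.461, -0.679], [0.0, 0.0, 0.0, 1.0]] dict_keys(['pixels', 'range_z', 'camera_matrix', 'extrinsics'])
top [[614.7, 0.0, 314.8], [0.0, 614.7, 239.8], [0.0, 0.0, 1.0]] [[0.003, -1.0, -0.01, -0.104], [0.996, 0.002, 0.089, -0.512], [-0.089, -0.01, 0.996, -1.437], [0.0, 0.0, 0.0, 1.0]] dict_keys(['pixels', 'range_z', 'camera_matrix', 'extrinsics'])
```

View pics/scene0.png

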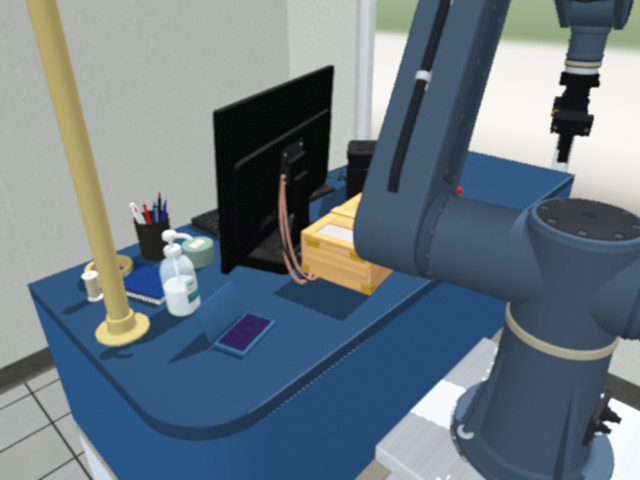

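View pics/top0.png

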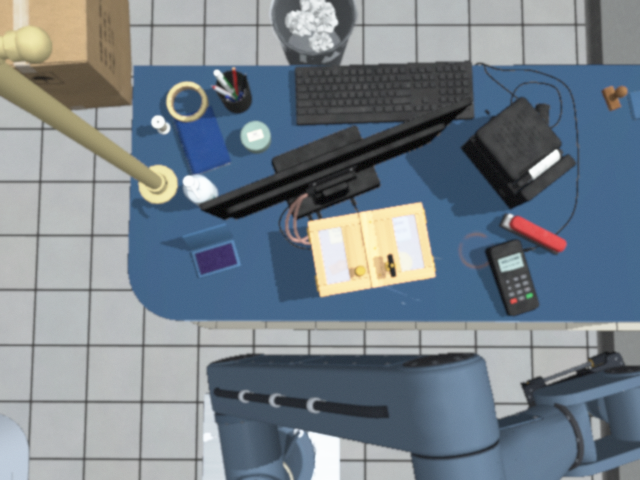

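The scene view shows the case, the pad with its lid open, and the bottle at (180,285). In the top view the case corners are about (308,222), (424,203), (435,277) and (320,295), with the T-bar at (391,265), the knob at (361,271) and the pad at (216,258). The case is yawed about 9°.

```bash
cat > h.py <<'E'
import numpy as np,cv2
from scipy.spatial.transform import Rotation as R
def ray(c,uv,z):
    K=c["camera_matrix"];E=c["extrinsics"];uv=np.atleast_2d(uv).astype(float)
    d=np.c_[(uv[:,0]-K[0,2])/K[0,0],-(uv[:,1]-K[1,2])/K[1,1],-np.ones(len(uv))]
    d=d@E[:3,:3];o=-E[:3,:3].T@E[:3,3]
    return o+d*((z-o[2])/d[:,2])[:,None]
def pts(c):
    K=c["camera_matrix"];E=c["extrinsics"];r=c["range_z"];v,u=np.mgrid[:480,:640]
    p=np.stack([(u-K[0,2])/K[0,0]*r,-(v-K[1,2])/K[1,1]*r,-r],-1)
    return (p-E[:3,3])@E[:3,:3]
def proj(c,p):
    K=c["camera_matrix"];E=c["extrinsics"];q=np.atleast_2d(p)@E[:3,:3].T+E[:3,3]
    return np.c_[K[0,0]*q[:,0]/-q[:,2]+K[0,2],-K[1,1]*q[:,1]/-q[:,2]+K[1,2]]
E
python3 - <<'E'
from h import *
c=dict(np.load("top0.npz"));P=pts(c);hsv=cv2.cvtColor(c["pixels"],cv2.COLOR_BGR2HSV)
def big(m):
    k=max(cv2.findContours(m.astype(np.uint8),0,1)[0],key=cv2.contourArea);return k[:,0]
def rect(uv,z):
    p=ray(c,uv,z)[:,:2];r=cv2.minAreaRect((p*1000).astype(np.float32));return np.round(r[0],1),np.round(r[1],1),round(r[2],1),cv2.boxPoints(r).round(0).tolist()
roi=np.zeros((480,640),bool);roi[195:305,295:445]=1
m=roi&(P[...,2]>0.085)&(P[...,2]<0.15)&(hsv[...,2]>120)
print("case",rect(big(cv2.morphologyEx(m.astype(np.uint8),cv2.MORPH_CLOSE,np.ones((5,5)))),0.1), np.median(P[m][:,2]))
roi2=np.zeros_like(roi);roi2[245:285,375:405]=1
m=roi2&(hsv[...,2]<70)&(P[...,2]>.1);k=big(m);print("latch",rect(k,0.139),m.sum(),P[m][:,2].max())
roi3=np.zeros_like(roi);roi3[255:285,345:375]=1
m=roi3&(P[...,2]>0.12);k=big(m);print("knob",rect(k,0.139),m.sum(),P[m][:,2].max())
roi4=np.zeros_like(roi);roi4[220:285,180:250]=1
H=hsv[258,216];print("ink hsv",H,hsv[245,235],hsv[300,250])
m=roi4&(hsv[...,0]>122)&(hsv[...,0]<160);k=big(m);print("ink",rect(k,0.011),m.sum(),np.median(P[m][:,2]))
roi5=np.zeros_like(roi);roi5[165:210,175:225]=1
m=roi5&(P[...,2]>0.05)&(P[...,2]<.2)&(hsv[...,1]<80)&(hsv[...,2]>120);print("bottle",P[m].mean(0),P[m].min(0),P[m].max(0))
m=(hsv[...,2]<60)&(P[...,2]>.3)&(P[...,2]<.5);q=P[m&(np.mgrid[:480,:640][0]<230)];print("mon",rect(big(m&(np.mgrid[:480,:640][0]<230)),.38),q[:,2].max())
x=c["pixels"][190:310,150:450];cv2.imwrite("pics/crop0.png",cv2.resize(x,None,fx=2.6,fy=2.6,interpolation=3))
E
```

```text
case (array([ 486.3, -227.4]), array([170.7, 267.1]), 9.9, [[379.0, -110.0], [425.0, -374.0], [593.0, -344.0], [547.0, -81.0]]) 0.10192023357148376
latch (array([ 432.1, -272.4]), array([13.6,  5.8]), 13.6, [[425.0, -271.0], [426.0, -277.0], [439.0, -274.0], [438.0, -268.0]]) 35 0.14586223996825662
knob (array([ 435. , -201.1]), array([21.4, 21.6]), 45.0, [[420.0, -201.0], [435.0, -216.0], [450.0, -201.0], [435.0, -186.0]]) 96 1.4756818780190948
ink hsv [127 124 101] [106 123 155] [105 125 141]
ink (array([468.1, 134.3]), array([47. , 84.9]), 17.5, [[433.0, 168.0], [458.0, 87.0], [503.0, 101.0], [478.0, 182.0]]) 693 0.012014138547515886
bottle [0.61929473 0.15896814 0.11885997] [0.58972148 0.13490779 0.05110289] [0.65601729 0.19704053 0.17694966]
mon (array([ 634.3, -146.8]), array([ 25.5, 526. ]), 22.0, [[524.0, 92.0], [721.0, -395.0], [745.0, -386.0], [547.0, 102.0]]) 0.3988788449220493
```

View pics/crop0.png

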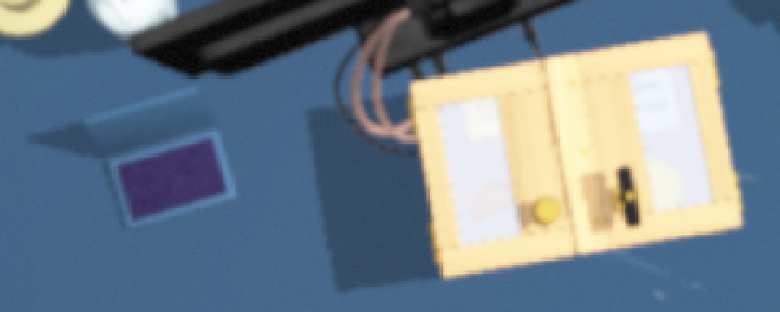

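The crop shows the T-bar centred at about (391.3,265.4) and parallel to the meeting edge. The knob is at (359.6,270.4), and the stamp can't be seen clearly through the glass.

```bash
cat >> h.py <<'E'
def go(o,grasp,phi,tilt=0,axis=None):
    """grasp point target (m), phi = world angle of tool y (deg), then tilt (rad) about world axis; prints row from measured pose"""
    p=np.radians(phi);y=np.array([np.cos(p),np.sin(p),0]);z=np.array([0,0,-1.]);x=np.cross(y,z)
    Rt=R.from_matrix(np.c_[x,y,z])
    if tilt: Rt=R.from_rotvec(np.array(axis)*tilt)*Rt
    t=np.array(grasp)-.164*Rt.as_matrix()[:,2]
    R0=R.from_quat(o["tool_rot"]);d=R0.inv().apply(t-o["position"])/.04;r=(R0.inv()*Rt).as_rotvec()
    return np.round(np.r_[d,r],3).tolist()
E
python3 - <<'E'
from rig import *
from h import *
c=dict(np.load("top0.npz"))
L=ray(c,(391.3,265.4),.138)[0];Kn=ray(c,(359.6,270.4),.138)[0];print(L,Kn)
a=np.radians(9.9);ex=np.array([np.cos(a),np.sin(a)]);ey=np.array([-ex[1],ex[0]])
print("diff in case",(Kn-L)[:2]@ex,(Kn-L)[:2]@ey, "rel centre",(L[:2]-[.4863,-.2274])@ex,(L[:2]-[.4863,-.2274])@ey)
print(go(get_obs(),[L[0],L[1],.23],-80.1))
E
```

```text
[ 0.44631681 -0.2703345   0.138     ] [ 0.43527065 -0.2014285   0.138     ]
diff in case 0.0009652654468997959 0.06977909763300554 rel centre -0.04676949919102468 -0.03542090422573534
[8.164, -5.444, 0.26, -0.002, -0.0, 0.177]
```

Emit:
{"api": "move_arm", "payload": {
  "commands": [
    [[1.3,-0.9,0.05,0,0,0.03],[2.6,-1.8,0.1,0,0,0.06],[3.9,-2.7,0.13,0,0,0.1],[5.2,-3.6,0.15,0,0,0.12],[6.5,-4.5,0.2,0,0,0.15],[7.6,-5.1,0.22,0,0,0.177],[8.16,-5.44,0.26,0,0,0.177],[8.16,-5.44,0.26,0,0,0.177],[8.16,-5.44,0.26,0,0,0.177]]
  ],
  "claw": 0
}}

```text
time: 1.23
position: [0.446, -0.2713, 0.3942]
tool_rot: [0.996, 0.086, -0.0, 0.0]
ft_force: [-0.3, -0.1, 0.3]
grip_width: 0.0435
grip_force: 0.0
```

Run:
```python
from rig import *
from h import *
o=get_obs();print(o["time"],o["q"].round(3) if hasattr(o["q"],"round") else o["q"],o["position"],o["grip_width"])
for n in("top","scene"):
    c=camera(n);np.savez(n+"1.npz",**c);im=c["pixels"]
    uv=proj(c,[[.4463,-.2703,.139],[.4353,-.2014,.139]]);print(n,uv.round(1))
    if n=="scene":
        u,v=uv.mean(0).astype(int);x=im[max(v-75,0):v+75,max(0,u-100):u+100];print(u,v);cv2.imwrite("pics/s1.png",cv2.resize(x,None,fx=4,fy=4,interpolation=3))
print(go(o,[.4463,-.2703,.129],-80.1))
```

```text
1.225 [-7.610e-01  4.040e-01  1.701e+00 -1.000e-03  1.037e+00  6.380e-01] [ 0.44597597 -0.27127962  0.39418351] 0.04353321809389295
top [[391.3 265.4]
 [359.6 270.4]]
scene [[392.6 202. ]
 [377.3 213.2]]
384 207
[0.014, -0.023, 2.53, 0.0, 0.001, -0.0]
```

View pics/s1.png

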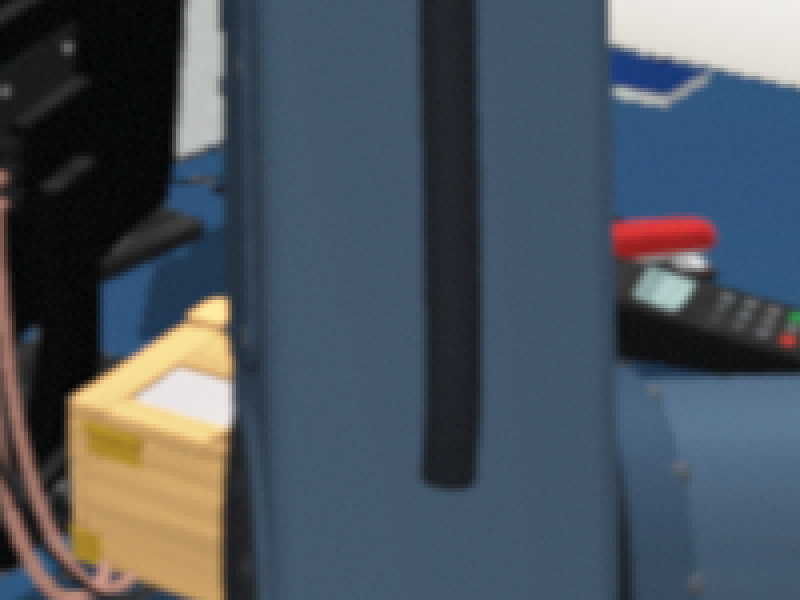

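The arm's link hides the latch in this view, with only the case's left end visible at about (150,450). The top-view estimate already matches the given sizes, so I'm descending.

Emit:
{"api": "move_arm", "payload": {
  "commands": [
    [[0,0,0.8,0,0,0],[0,0,1.6,0,0,0],[0,0,2.2,0,0,0],[0,0,2.5,0,0,0],[0,0,2.5,0,0,0]]
  ]
}}

```text
time: 1.95
position: [0.4459, -0.2715, 0.2938]
tool_rot: [0.996, 0.086, -0.0, -0.001]
ft_force: [0.6, 0.1, 0.2]
grip_width: 0.0437
grip_force: 0.0
```

Emit:
{"api": "move_arm", "payload": {
  "commands": [
    [[0,0,0,0,0,0],[0,0,0,0,0,0],[0,0,0,0,0,0],[0,0,0,0,0,0]]
  ],
  "claw": 1,
  "squeeze": 12
}}

```text
time: 2.45
position: [0.4465, -0.2711, 0.2948]
tool_rot: [0.996, 0.087, 0.0, 0.001]
ft_force: [-1.5, -4.7, -0.6]
grip_width: 0.0119
grip_force: 11.9
```

Emit:
{"api": "move_arm", "payload": {
  "commands": [
    [[0,0,0,0,0,-0.16],[0,0,0,0,0,-0.32],[0,0,0,0,0,-0.48],[0,0,0,0,0,-0.64],[0,0,0,0,0,-0.8],[0,0,0,0,0,-0.96],[0,0,0,0,0,-1.12],[0,0,0,0,0,-1.28],[0,0,0,0,0,-1.42],[0,0,0,0,0,-1.52],[0,0,0,0,0,-1.52]]
  ]
}}

```text
time: 3.82
position: [0.447, -0.2716, 0.2948]
tool_rot: [0.663, 0.749, -0.0, 0.002]
ft_force: [2.4, -3.1, -0.9]
grip_width: 0.0117
grip_force: 12.0
```

```bash
cat > arc.py <<'E'
# grasp-point arc about a hinge; prints rows in the start-tool axes
from rig import *
from h import *
import sys
def arc(g0,side,ths,alphas,r=.095,h=.039,th0=0.,al0=0.):
    a=np.radians(9.9);ex=np.array([np.cos(a),np.sin(a),0]);ey=np.array([-ex[1],ex[0],0])*side
    o=get_obs();R0=R.from_quat(o["tool_rot"])
    f=lambda t:(r*np.cos(t)-h*np.sin(t))*(-1)*ey+np.array([0,0,r*np.sin(t)+h*np.cos(t)])
    # ey points from case centre to the hinge side
    for t,al in zip(ths,alphas):
        Rw=R.from_rotvec(-side*ex*(al-al0)) # lean back-axis to the hinge side
        g=o["position"]+.164*R0.as_matrix()[:,2]
        G=g+f(t)-f(th0)
        T=G-.164*(Rw*R0).as_matrix()[:,2]
        print(np.round(np.r_[R0.inv().apply(T-o["position"])/.04,(R0.inv()*Rw*R0).as_rotvec()],2).tolist(),end=", ")
    print();print(o["position"],o["q"],o["tool_rot"],g)
E
python3 - <<'E'
from arc import *
t=np.arange(1,13)*.08
arc(None,-1,t,t*.45)
E
```

```text
[-0.23, 0.01, -0.18, 0.0, 0.04, 0.0], [-0.48, 0.03, -0.35, 0.0, 0.07, 0.0], [-0.74, 0.04, -0.51, 0.01, 0.11, 0.0], [-1.02, 0.05, -0.65, 0.01, 0.14, 0.0], [-1.3, 0.07, -0.78, 0.01, 0.18, 0.0], [-1.6, 0.08, -0.89, 0.01, 0.22, 0.0], [-1.9, 0.1, -0.98, 0.01, 0.25, 0.0], [-2.22, 0.12, -1.05, 0.01, 0.29, 0.0], [-2.54, 0.13, -1.11, 0.02, 0.32, 0.0], [-2.86, 0.15, -1.14, 0.02, 0.36, 0.0], [-3.2, 0.17, -1.15, 0.02, 0.4, 0.0], [-3.53, 0.19, -1.15, 0.02, 0.43, 0.0], 
[ 0.44703385 -0.27162485  0.29481392] [-7.59798267e-01  5.56266182e-01  1.78892824e+00 -1.75316798e-04
  7.92451084e-01 -8.80708183e-01] [ 6.63045660e-01  7.48576351e-01 -1.31277845e-04  1.97019307e-03] [ 0.44748905 -0.27208556  0.1308152 ]
```

Emit:
{"api": "move_arm", "payload": {
  "commands": [
    [[-0.23,0.01,-0.18,0,0.04,0],[-0.48,0.03,-0.35,0,0.07,0],[-0.74,0.04,-0.51,0.01,0.11,0],[-1.02,0.05,-0.65,0.01,0.14,0],[-1.3,0.07,-0.78,0.01,0.18,0],[-1.6,0.08,-0.89,0.01,0.22,0],[-1.9,0.1,-0.98,0.01,0.25,0],[-2.22,0.12,-1.05,0.01,0.29,0],[-2.54,0.13,-1.11,0.02,0.32,0],[-2.86,0.15,-1.14,0.02,0.36,0],[-3.2,0.17,-1.15,0.02,0.4,0],[-3.53,0.19,-1.15,0.02,0.43,0]]
  ]
}}

```text
time: 5.32
position: [0.471, -0.4085, 0.3401]
tool_rot: [0.647, 0.731, 0.136, -0.17]
ft_force: [0.2, 3.9, 1.0]
grip_width: 0.012
grip_force: 12.0
```

Run:
```python
from arc import *
t=.96+np.arange(1,11)*.09
arc(None,-1,t,t*.45,th0=.96,al0=.432)
```

```text
[-0.35, 0.02, -0.13, 0.0, 0.04, 0.0], [-0.72, 0.04, -0.24, 0.0, 0.08, 0.0], [-1.09, 0.06, -0.32, 0.01, 0.12, 0.0], [-1.47, 0.08, -0.37, 0.01, 0.16, 0.0], [-1.86, 0.1, -0.4, 0.01, 0.2, 0.0], [-2.25, 0.12, -0.4, 0.01, 0.24, 0.0], [-2.64, 0.14, -0.37, 0.01, 0.28, 0.0], [-3.03, 0.16, -0.32, 0.02, 0.32, 0.0], [-3.41, 0.18, -0.24, 0.02, 0.36, 0.0], [-3.79, 0.2, -0.13, 0.02, 0.4, 0.0], 
[ 0.47098757 -0.40846466  0.34005194] [-0.93209949  0.66621725  1.39396573  0.19376873  1.47995524 -1.10965427] [ 0.64720712  0.73055547  0.13610088 -0.16996529] [ 0.45915214 -0.33977097  0.19160296]
```

Emit:
{"api": "move_arm", "payload": {
  "commands": [
    [[-0.35,0.02,-0.13,0,0.04,0],[-0.72,0.04,-0.24,0,0.08,0],[-1.09,0.06,-0.32,0.01,0.12,0],[-1.47,0.08,-0.37,0.01,0.16,0],[-1.86,0.1,-0.4,0.01,0.2,0],[-2.25,0.12,-0.4,0.01,0.24,0],[-2.64,0.14,-0.37,0.01,0.28,0],[-3.03,0.16,-0.32,0.02,0.32,0],[-3.41,0.18,-0.24,0.02,0.36,0],[-3.79,0.2,-0.13,0.02,0.4,0],[-3.79,0.2,-0.13,0.02,0.4,0]]
  ]
}}

```text
time: 6.7
position: [0.4952, -0.5489, 0.2809]
tool_rot: [0.607, 0.685, 0.253, -0.315]
ft_force: [0.5, -1.5, 0.3]
grip_width: 0.0121
grip_force: 12.0
```

Run:
```python
from arc import *
o=get_obs();z=R.from_quat(o["tool_rot"]).as_matrix()[:,2];print(o["position"]+.164*z,o["position"],z,o["ft_force"],o["grip_width"],o["q"])
c=camera("top");cv2.imwrite("pics/t2.png",c["pixels"][120:400,250:600]);np.savez("top2.npz",**c)
```

```text
[ 0.47478751 -0.42947787  0.17037651] [ 0.49520632 -0.54892636  0.28088049] [-0.12450497  0.72834447 -0.67380476] [ 0.47103848 -1.52535639  0.28872651] 0.012092211342754594 [-1.03261646  0.96584105  0.96466063  0.29611554  1.99096988 -1.14305304]
```

View pics/t2.png

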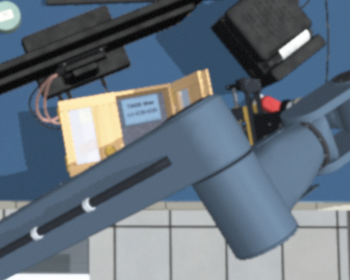

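The right leaf stands past upright at about (195,85) with the bar still in the grip. I'm releasing it and backing off.

Emit:
{"api": "move_arm", "payload": {
  "commands": [
    [[0,0,0,0,0,0],[0,0,0,0,0,0],[0,0,-0.5,0,0,0],[0,0,-1.5,0,0,0],[0,0,-2.8,0,0,0],[0,0,-3,0,0,0]]
  ],
  "claw": 0
}}

```text
time: 7.5
position: [0.5101, -0.6369, 0.3657]
tool_rot: [0.607, 0.686, 0.252, -0.312]
ft_force: [-0.2, -0.2, 0.3]
grip_width: 0.0431
grip_force: 0.0
```

Run:
```python
from arc import *
o=get_obs();print(o["position"],o["q"])
# straight up first, then level over knob
a=R.from_quat(o["tool_rot"]);print("up 150mm in tool", a.inv().apply([0,0,.15])/.04)
print(go(o,[.4353,-.2014,.33],9.9))
c=camera("top");P=pts(c);a=np.radians(9.9);ex=np.array([np.cos(a),np.sin(a)]);ey=np.array([-ex[1],ex[0]])
m=(P[...,2]>.195)&(P[...,2]<.235);q=P[m];d=q[:,:2]-[.4863,-.2274];X=d@ex;Y=d@ey
s=(abs(X)<.085)&(Y<-.1)&(Y>-.25);print(s.sum(),np.median(Y[s]),q[s][:,2].max() if s.any() else 0)
np.savez("top3.npz",**c)
```

```text
[ 0.51013862 -0.63685795  0.36570627] [-1.06874368  1.02522499  0.58649447  0.32906635  2.29964725 -1.07011878]
up 150mm in tool [ 2.75331743 -0.1263182  -2.54279115]
[9.836, -0.477, 5.944, -0.017, -0.826, -0.048]
557 -0.18452390358320825 0.22337504016543752
```

Emit:
{"api": "move_arm", "payload": {
  "commands": [
    [[0.9,-0.04,-0.85,0,0,0],[1.8,-0.08,-1.7,0,-0.1,0],[2.75,-0.12,-2.5,0,-0.25,0],[3.8,-0.15,-1.5,0,-0.4,-0.02],[4.8,-0.2,-0.5,-0.01,-0.55,-0.03],[5.8,-0.25,0.8,-0.01,-0.7,-0.04],[6.8,-0.3,2.0,-0.017,-0.826,-0.048],[7.8,-0.38,3.3,-0.017,-0.826,-0.048],[8.8,-0.43,4.6,-0.017,-0.826,-0.048],[9.836,-0.477,5.944,-0.017,-0.826,-0.048],[9.836,-0.477,5.944,-0.017,-0.826,-0.048],[9.836,-0.477,5.944,-0.017,-0.826,-0.048]]
  ]
}}

```text
time: 9.05
position: [0.4348, -0.1989, 0.4925]
tool_rot: [0.642, 0.767, 0.001, -0.003]
ft_force: [-0.1, -0.6, 0.0]
grip_width: 0.0436
grip_force: 0.0
```

Run:
```python
from arc import *
o=get_obs();print(o["position"],o["q"])
print(go(o,[.4353,-.2014,.131],9.9))
```

```text
[ 0.43475732 -0.19893874  0.49252737] [-0.66392589  0.22306278  1.66869191  0.00190552  1.25618946 -0.84100366]
[-0.092, 0.017, 4.938, -0.003, -0.006, 0.004]
```

Emit:
{"api": "move_arm", "payload": {
  "commands": [
    [[-0.05,0,1.2,0,0,0],[-0.09,0.02,2.4,0,0,0],[-0.09,0.02,3.6,0,0,0],[-0.09,0.02,4.4,0,0,0],[-0.09,0.02,4.9,0,0,0],[-0.09,0.02,4.9,0,0,0]]
  ]
}}

```text
time: 9.8
position: [0.4363, -0.2043, 0.2953]
tool_rot: [0.644, 0.765, 0.001, -0.004]
ft_force: [-0.2, -0.3, -0.0]
grip_width: 0.0437
grip_force: 0.0
```

Emit:
{"api": "move_arm", "payload": {
  "commands": [
    [[0,0,0,0,0,0],[0,0,0,0,0,0],[0,0,0,0,0,0]]
  ],
  "claw": 1,
  "squeeze": 15
}}

```text
time: 10.18
position: [0.4362, -0.2035, 0.2981]
tool_rot: [0.642, 0.766, 0.0, -0.002]
ft_force: [-2.5, -1.7, 2.7]
grip_width: 0.0232
grip_force: 15.0
```

Run:
```python
from arc import *
t=np.arange(1,13)*.08
arc(None,1,t,t*.45)
```

```text
[0.23, 0.0, -0.18, 0.0, -0.04, 0.0], [0.48, 0.0, -0.35, 0.0, -0.07, 0.0], [0.74, 0.0, -0.51, 0.0, -0.11, 0.0], [1.02, 0.0, -0.65, 0.0, -0.14, 0.0], [1.3, 0.0, -0.78, 0.0, -0.18, 0.0], [1.6, 0.0, -0.89, 0.0, -0.22, 0.0], [1.91, 0.0, -0.98, 0.0, -0.25, 0.0], [2.22, 0.0, -1.05, 0.0, -0.29, 0.0], [2.54, 0.0, -1.11, 0.0, -0.32, 0.0], [2.87, 0.01, -1.14, 0.0, -0.36, 0.0], [3.2, 0.01, -1.15, 0.0, -0.4, 0.0], [3.53, 0.01, -1.15, 0.0, -0.43, 0.0], 
[ 0.4361564  -0.20353126  0.29805852] [-6.69387514e-01  5.11480288e-01  1.88697742e+00  3.34081482e-04
  7.47085828e-01 -8.45305162e-01] [ 6.42349921e-01  7.66408940e-01  5.78105043e-05 -1.97783858e-03] [ 0.43567139 -0.20310001  0.13405981]
```

Emit:
{"api": "move_arm", "payload": {
  "commands": [
    [[0.23,0,-0.18,0,-0.04,0],[0.48,0,-0.35,0,-0.07,0],[0.74,0,-0.51,0,-0.11,0],[1.02,0,-0.65,0,-0.14,0],[1.3,0,-0.78,0,-0.18,0],[1.6,0,-0.89,0,-0.22,0],[1.91,0,-0.98,0,-0.25,0],[2.22,0,-1.05,0,-0.29,0],[2.54,0,-1.11,0,-0.32,0],[2.87,0,-1.14,0,-0.36,0],[3.2,0,-1.15,0,-0.4,0],[3.53,0,-1.15,0,-0.43,0]]
  ]
}}

```text
time: 11.68
position: [0.4116, -0.0638, 0.3442]
tool_rot: [0.628, 0.749, -0.137, 0.161]
ft_force: [-1.2, -0.8, -4.0]
grip_width: 0.0233
grip_force: 15.0
```

Run:
```python
from arc import *
t=.96+np.arange(1,11)*.09
arc(None,1,t,t*.45,th0=.96,al0=.432)
```

```text
[0.36, 0.0, -0.13, 0.0, -0.04, 0.0], [0.72, 0.0, -0.23, 0.0, -0.08, 0.0], [1.1, 0.0, -0.31, 0.0, -0.12, 0.0], [1.48, 0.0, -0.36, 0.0, -0.16, 0.0], [1.87, 0.0, -0.39, 0.0, -0.2, 0.0], [2.26, 0.0, -0.38, 0.0, -0.24, 0.0], [2.65, 0.0, -0.36, 0.0, -0.28, 0.0], [3.04, 0.0, -0.3, 0.0, -0.32, 0.0], [3.43, 0.0, -0.22, 0.0, -0.36, 0.0], [3.81, 0.01, -0.11, 0.0, -0.4, 0.0], 
[ 0.41161929 -0.06382454  0.3441622 ] [-0.31252445  0.36474701  2.04205788 -0.66404727  0.63685711  0.03567839] [ 0.62847373  0.74850893 -0.13682203  0.16135332] [ 0.42302889 -0.13067712  0.19484189]
```

Emit:
{"api": "move_arm", "payload": {
  "commands": [
    [[0.36,0,-0.13,0,-0.04,0],[0.72,0,-0.23,0,-0.08,0],[1.1,0,-0.31,0,-0.12,0],[1.48,0,-0.36,0,-0.16,0],[1.87,0,-0.39,0,-0.2,0],[2.26,0,-0.38,0,-0.24,0],[2.65,0,-0.36,0,-0.28,0],[3.04,0,-0.3,0,-0.32,0],[3.43,0,-0.22,0,-0.36,0],[3.81,0,-0.11,0,-0.4,0],[3.81,0,-0.11,0,-0.4,0]]
  ]
}}

```text
time: 13.05
position: [0.387, 0.0753, 0.2855]
tool_rot: [0.588, 0.702, -0.259, 0.307]
ft_force: [-3.2, 5.3, 6.9]
grip_width: 0.0231
grip_force: 15.0
```

Run:
```python
from arc import *
o=get_obs();z=R.from_quat(o["tool_rot"]).as_matrix()[:,2];print(o["position"]+.164*z,o["position"],z,o["q"])
```

```text
[ 0.40785273 -0.04347675  0.17437485] [0.38701746 0.07531934 0.28550261] [ 0.12704431 -0.72436645 -0.67760829] [ 0.14044861  0.56729561  2.10651026 -1.20235325  0.90738264  0.95977828]
```

Emit:
{"api": "move_arm", "payload": {
  "commands": [
    [[0,0,0,0,0,0],[0,0,0,0,0,0],[0,0,-0.5,0,0,0],[0,0,-1.5,0,0,0],[0,0,-2.4,0,0,0],[0,0,-2.6,0,0,0]]
  ],
  "claw": 0
}}

```text
time: 13.8
position: [0.3749, 0.1504, 0.357]
tool_rot: [0.589, 0.702, -0.256, 0.308]
ft_force: [-1.0, -0.3, -0.1]
grip_width: 0.0432
grip_force: 0.0
```

Run:
```python
from arc import *
o=get_obs();print(o["position"],o["q"],o["time"])
c=camera("top");np.savez("top4.npz",**c);P=pts(c)
a=np.radians(9.9);ex=np.array([np.cos(a),np.sin(a)]);ey=np.array([-ex[1],ex[0]])
d=P[...,:2]-[.4863,-.2274];X=d@ex;Y=d@ey;Z=P[...,2]
s=(abs(X)<.085)&(Y>.1)&(Y<.25)&(Z>.195)&(Z<.23);print("left leaf",s.sum(),np.median(Y[s]),Z[s].max() if s.any() else 0)
s=(abs(X)<.075)&(Y>.01)&(Y<.12)&(Z>.06)&(Z<.095);print("stamp?",s.sum(),np.median(X[s]),np.median(Y[s]),Z[s].max(), np.median(P[s],0))
x=c["pixels"][180:310,140:450];cv2.imwrite("pics/t4.png",cv2.resize(x,None,fx=2.5,fy=2.5,interpolation=3))
```

```text
[0.37488768 0.15037774 0.35703178] [ 0.32817624  0.42572187  1.99169512 -0.93836356  1.1197803   0.75951163] 13.8
left leaf 682 0.17889451358762204 0.21683507206225747
stamp? 109 -0.024206234816663057 0.06982335840724528 0.08715556755952368 [ 0.44974748 -0.16278619  0.08013495]
```

View pics/t4.png

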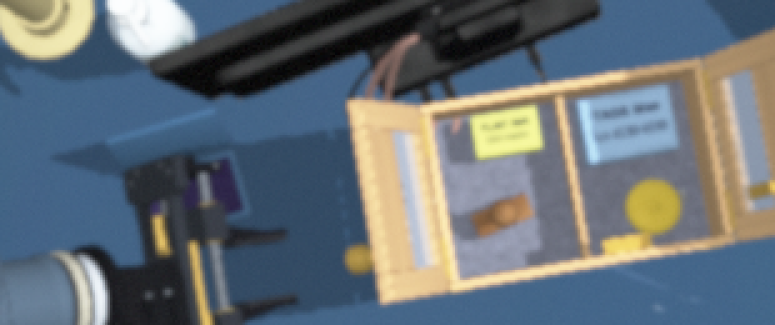

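Both leaves are fully open: edges at heights 0.223 and 0.217, and their top edges about 180 mm out. The stamp is in the left bay, knob at about crop (510,208), foot running from (475,222) to (535,205). The yellow card behind it is at (505,130).

Run:
```python
from arc import *
c=dict(np.load("top4.npz"));P=pts(c);im=c["pixels"];hsv=cv2.cvtColor(im,cv2.COLOR_BGR2HSV)
a=np.radians(9.9);ex=np.array([np.cos(a),np.sin(a)]);ey=np.array([-ex[1],ex[0]])
Z=P[...,2]
sub=np.zeros((480,640),bool);sub[252:278,325:358]=1
print(hsv[263,344],hsv[268,333])
m=sub&(hsv[...,0]<20)&(hsv[...,1]>110)
mm=m.astype(np.uint8);k=max(cv2.findContours(mm,0,1)[0],key=cv2.contourArea)[:,0]
foot=m&(Z<.045);knob=m&(Z>.062)
print(m.sum(),foot.sum(),knob.sum(),"foot z",np.median(Z[foot]))
for n,q,z in(("all@.029",m,.029),("foot",foot,.029),("knob",knob,.082)):
    v,u=np.nonzero(q);p=ray(c,np.c_[u,v],z)[:,:2];r=cv2.minAreaRect((p*1000).astype(np.float32))
    w,V=np.linalg.eigh(np.cov(p.T));ang=np.degrees(np.arctan2(V[1,1],V[0,1]))
    ctr=np.array(r[0])/1000;dd=ctr-[.4863,-.2274];print(n,np.round(r[0],1),np.round(r[1],1),round(r[2],1),"pca",round(ang,1),"case",dd@ex,dd@ey, p.mean(0))
# bottle extents
sub=np.zeros((480,640),bool);sub[165:215,170:235]=1
b=sub&(hsv[...,1]<70)&(hsv[...,2]>130)&(Z>.03)&(Z<.2)
q=P[b];print("bottle",[ (lo,q[(q[:,2]>lo)&(q[:,2]<lo+.03)][:,:2].min(0).round(3),q[(q[:,2]>lo)&(q[:,2]<lo+.03)][:,:2].max(0).round(3)) for lo in(.03,.06,.09,.12,.15) if ((q[:,2]>lo)&(q[:,2]<lo+.03)).any()])
x=im[245:285,318:365];cv2.imwrite("pics/st.png",cv2.resize(x,None,fx=14,fy=14,interpolation=3))
# inside bay corners at wall top check: stamp vs walls
c=camera("scene");np.savez("scene4.npz",**c);cv2.imwrite("pics/sc4.png",c["pixels"])
```

```text
[ 15 126 184] [ 14 132 124]
161 75 86 foot z 0.030365216237544474
all@.029 [ 451.4 -162.9] [19.1 49.5] 23.3 pca 113.5 case -0.023246364361297053 0.06956338579751842 [ 0.45085846 -0.16338646]
foot [ 450.3 -163.4] [17.  49.5] 23.8 pca 113.2 case -0.024431579218975267 0.06923362284071963 [ 0.44958421 -0.16214218]
knob [ 449.6 -162.8] [18.2 26.4] 26.7 pca 113.3 case -0.02504040012688046 0.06990674603287948 [ 0.44942356 -0.16275872]
bottle [(0.03, array([0.594, 0.134]), array([0.642, 0.18 ])), (0.06, array([0.595, 0.135]), array([0.645, 0.188])), (0.09, array([0.595, 0.136]), array([0.657, 0.197])), (0.12, array([0.611, 0.154]), array([0.641, 0.183])), (0.15, array([0.59 , 0.144]), array([0.64 , 0.181]))]
```

View pics/st.png

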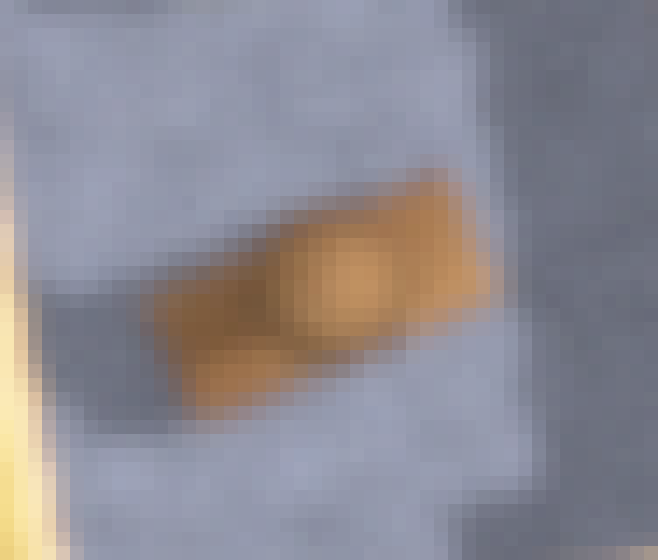

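View pics/sc4.png

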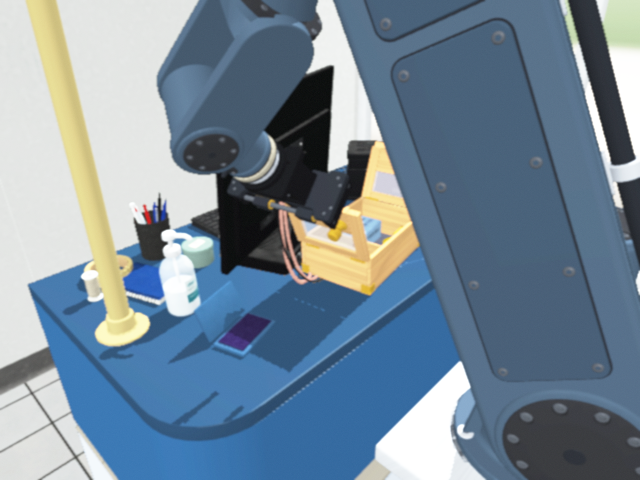

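The stamp's foot runs at about 113° (yaw 23°) with its knob in the middle. The scene view shows the bottle at (178,285) and the pad undisturbed, and the gripper clear of the left leaf.

Run:
```python
from arc import *
o=get_obs();a=R.from_quat(o["tool_rot"]);print("up100",a.inv().apply([0,0,.1])/.04)
for s in(24.9,):print(go(o,[.4497,-.1630,.30],s),go(o,[.4497,-.1630,.30],9.9))
```

```text
up100 [-1.83623655e+00  8.31242945e-04 -1.69653607e+00]
[-7.427, 0.489, 4.06, -0.107, 0.82, -0.245] [-7.427, 0.489, 4.06, 0.001, 0.825, 0.002]
```

Emit:
{"api": "move_arm", "payload": {
  "commands": [
    [[-1.0,0,-0.9,0,0,0],[-1.85,0,-1.7,0,0.1,0],[-2.7,0.1,-0.9,-0.02,0.25,-0.05],[-3.5,0.15,-0.1,-0.04,0.4,-0.1],[-4.4,0.2,0.8,-0.06,0.55,-0.15],[-5.3,0.3,1.8,-0.08,0.7,-0.2],[-6.2,0.4,2.8,-0.107,0.82,-0.245],[-7.0,0.45,3.6,-0.107,0.82,-0.245],[-7.43,0.49,4.06,-0.107,0.82,-0.245],[-7.43,0.49,4.06,-0.107,0.82,-0.245],[-7.43,0.49,4.06,-0.107,0.82,-0.245]]
  ]
}}

```text
time: 15.28
position: [0.4488, -0.163, 0.4626]
tool_rot: [0.539, 0.842, -0.001, -0.002]
ft_force: [0.7, 0.6, 0.5]
grip_width: 0.0431
grip_force: 0.0
```

Run:
```python
from arc import *
o=get_obs();print(o["position"],o["q"],o["tool_rot"])
print(go(o,[.4497,-.1630,.067],24.9))
```

```text
[ 0.44878829 -0.16304111  0.46260662] [-5.82706701e-01  2.55099320e-01  1.71467246e+00 -1.52517041e-03
  1.17620831e+00 -1.01455155e+00] [ 5.38940952e-01  8.42340396e-01 -6.74253810e-04 -2.20282936e-03]
[-0.026, 0.041, 5.79, -0.004, -0.003, -0.002]
```

Emit:
{"api": "move_arm", "payload": {
  "commands": [
    [[0,0.02,1.2,0,0,0],[-0.02,0.03,2.4,0,0,0],[-0.02,0.03,3.6,0,0,0],[-0.02,0.03,4.6,0,0,0],[-0.02,0.03,5.3,0,0,0],[-0.02,0.03,5.75,0,0,0],[-0.02,0.03,5.75,0,0,0]]
  ]
}}

```text
time: 16.15
position: [0.45, -0.1621, 0.2328]
tool_rot: [0.538, 0.843, -0.001, -0.003]
ft_force: [-0.4, 0.0, 0.3]
grip_width: 0.0433
grip_force: 0.0
```

Emit:
{"api": "move_arm", "payload": {
  "commands": [
    [[0,0,0,0,0,0],[0,0,0,0,0,0],[0,0,0,0,0,0],[0,0,0,0,0,0]]
  ],
  "claw": 1,
  "squeeze": 12
}}

```text
time: 16.65
position: [0.4509, -0.1636, 0.2346]
tool_rot: [0.538, 0.843, -0.001, 0.0]
ft_force: [0.6, 0.9, 5.9]
grip_width: 0.0245
grip_force: 12.0
```

Emit:
{"api": "move_arm", "payload": {
  "commands": [
    [[0,0,-0.3,0,0,0],[0,0,-1,0,0,0],[0,0,-2.2,0,0,0],[0,0,-3.4,0,0,0],[0,0,-4.6,0,0,0],[0,0,-5.8,0,0,0],[0,0,-6.4,0,0,0],[0,0,-6.4,0,0,0]]
  ]
}}

```text
time: 17.65
position: [0.4509, -0.1634, 0.4919]
tool_rot: [0.538, 0.843, -0.001, 0.002]
ft_force: [0.3, 0.3, -0.5]
grip_width: 0.0248
grip_force: 12.0
```

Run:
```python
from arc import *
o=get_obs();print(o["position"],o["tool_rot"],o["ft_force"],o["grip_width"])
c=camera("scene");np.savez("scene5.npz",**c)
x=c["pixels"][60:300,150:430];cv2.imwrite("pics/s5.png",cv2.resize(x,None,fx=2.5,fy=2.5,interpolation=3))
# pad: refined from outline and purple
c=dict(np.load("top0.npz"));hsv=cv2.cvtColor(c["pixels"],cv2.COLOR_BGR2HSV)
m=np.zeros((480,640),np.uint8);m[235:280,185:245]=1;m&=((hsv[...,0]>115)&(hsv[...,0]<165)&(hsv[...,2]<130)).astype(np.uint8)
k=max(cv2.findContours(m,0,1)[0],key=cv2.contourArea)[:,0];p=ray(c,k,.011)[:,:2]*1000;print(cv2.minAreaRect(p.astype(np.float32)))
v,u=np.nonzero(m);p=ray(c,np.c_[u,v],.011)[:,:2];w,V=np.linalg.eigh(np.cov(p.T));print(p.mean(0),np.degrees(np.arctan2(V[1,1],V[0,1])),np.sqrt(12*w))
```

```text
[ 0.45088905 -0.1633847   0.49194149] [ 5.38411996e-01  8.42678700e-01 -8.04313819e-04  2.11783642e-03] [ 0.33553159  0.31421373 -0.51163901] 0.02483346815625718
((468.0657043457031, 134.31793212890625), (50.15789794921875, 88.15299224853516), 16.91892433166504)
[0.46807452 0.13443467] 107.49898461797468 [0.05008914 0.08812076]
```

View pics/s5.png

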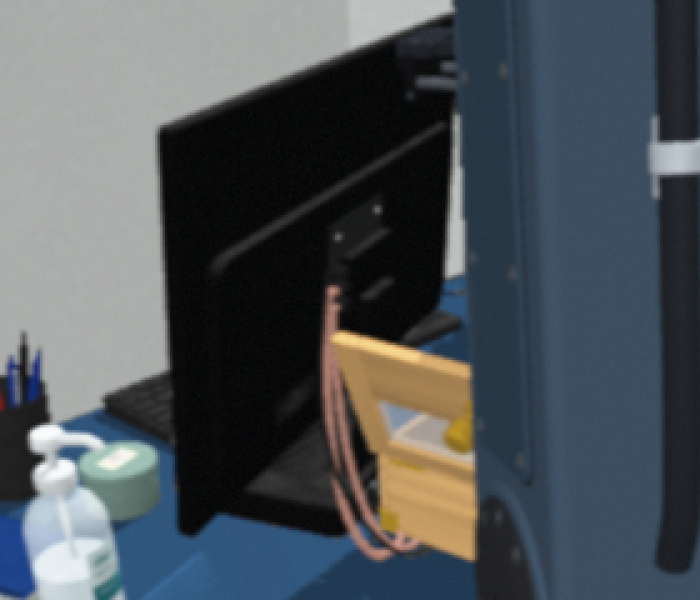

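The stamp can't be seen here because the arm link hides it, but the 24.8 mm grip shows it's held. The left leaf is still open at about (390,390), and the bottle is untouched.

Run:
```python
from arc import *
Q=[]
for f in("top0","top4","scene4"):
    c=dict(np.load(f+".npz"));P=pts(c);Q.append(P[(c["range_z"]>0)])
Q=np.concatenate(Q);Q=Q[(Q[:,2]>.1)&(Q[:,2]<.42)]
ctr=np.array([.463,.137])
B=Q[(Q[:,0]>.5)&(Q[:,0]<.7)&(Q[:,1]<.24)&(Q[:,1]>.0)]
mon=B[(B[:,1]<.125)];print("mon",len(mon),mon[:,0].min(),mon[:,1].max())
for phi in(10,18.9,25):
    p=np.radians(phi);u=np.array([np.cos(p),np.sin(p)]);n=np.array([-u[1],u[0]])
    d=B[:,:2]-ctr;dx=np.maximum(abs(d@u)-.095,0);dy=np.maximum(abs(d@n)-.0375,0);g=np.hypot(dx,dy)
    i=np.argsort(g)[:400:80];print(phi,np.c_[B[i],g[i]].round(3).tolist())
o=get_obs()
Rm=R.from_quat(o["tool_rot"]).as_matrix();print("phi",np.degrees(np.arctan2(Rm[1,1],Rm[0,1])))
print(go(o,[.463,.137,.40],18.9),go(o,[.463,.137,.0706+.05],18.9))
```

```text
mon 5660 0.5326502510293284 0.11144161389109387
10 [[0.554, 0.111, 0.169, 0.004], [0.549, 0.108, 0.141, 0.006], [0.554, 0.108, 0.18, 0.007], [0.557, 0.108, 0.181, 0.008], [0.549, 0.106, 0.191, 0.008]]
18.9 [[0.552, 0.111, 0.1, 0.016], [0.556, 0.11, 0.172, 0.019], [0.561, 0.111, 0.101, 0.019], [0.552, 0.107, 0.249, 0.02], [0.546, 0.105, 0.166, 0.02]]
25 [[0.588, 0.15, 0.162, 0.024], [0.541, 0.103, 0.276, 0.026], [0.591, 0.148, 0.168, 0.027], [0.535, 0.099, 0.387, 0.027], [0.556, 0.109, 0.106, 0.027]]
phi 24.848328981357994
[6.677, 3.433, -1.856, -0.001, 0.001, 0.104] [6.684, 3.441, 5.129, -0.001, 0.001, 0.104]
```

Emit:
{"api": "move_arm", "payload": {
  "commands": [
    [[0,0,-0.9,0,0,0],[0.6,0.3,-1.86,0,0,0],[1.7,0.9,-1.86,0,0,0.02],[2.8,1.4,-1.86,0,0,0.04],[3.9,1.95,-1.86,0,0,0.06],[5.0,2.5,-1.86,0,0,0.08],[6.1,3.1,-1.86,0,0,0.104],[6.78,3.4,-1.86,0,0,0.104],[6.78,3.4,-1.86,0,0,0.104],[6.78,3.4,-1.86,0,0,0.104]]
  ]
}}

```text
time: 18.95
position: [0.4605, 0.1394, 0.5626]
tool_rot: [0.581, 0.814, -0.002, -0.001]
ft_force: [-1.1, -0.5, -0.5]
grip_width: 0.025
grip_force: 12.0
```

Run:
```python
from arc import *
o=get_obs();print(o["position"],o["q"],o["time"])
print(go(o,[.460,.140,.0706+.047],18.9))
```

```text
[0.46052818 0.13941715 0.56255592] [ 6.15318301e-02  1.65985811e-01  1.54658388e+00 -1.35911312e-03
  1.43364862e+00 -2.68025298e-01] 18.95
[0.019, 0.026, 7.024, -0.005, 0.0, -0.0]
```

Emit:
{"api": "move_arm", "payload": {
  "commands": [
    [[0.02,0.02,1.2,0,0,0],[0.02,0.02,2.4,0,0,0],[0.02,0.02,3.6,0,0,0],[0.02,0.02,4.8,-0.005,0,0],[0.02,0.02,6.0,-0.005,0,0],[0.02,0.02,6.8,-0.005,0,0],[0.02,0.02,7.0,-0.005,0,0],[0.02,0.02,7.0,-0.005,0,0]]
  ]
}}

```text
time: 19.95
position: [0.4611, 0.14, 0.284]
tool_rot: [0.582, 0.813, 0.001, 0.001]
ft_force: [0.8, 0.6, -0.2]
grip_width: 0.0246
grip_force: 12.0
```

Run:
```python
from arc import *
o=get_obs();print(o["position"],o["tool_rot"],o["q"])
c=camera("scene");np.savez("scene6.npz",**c)
g=o["position"]-[0,0,.164]
uv=proj(c,[[.460,.140,.056],[.460,.140,.012]]);print(uv)
u,v=uv[0].astype(int);x=c["pixels"][v-65:v+55,u-75:u+75];cv2.imwrite("pics/s6.png",cv2.resize(x,None,fx=5,fy=5,interpolation=3));print(u-75,v-65)
ct=camera("top");np.savez("top6.npz",**ct)
```

```text
[0.46105261 0.13997914 0.28397645] [0.5819795  0.81320212 0.00115813 0.00091588] [ 6.21373132e-02  5.37530850e-01  1.89772078e+00  9.89026266e-04
  7.03458366e-01 -2.67089231e-01]
[[244.17986965 312.51058505]
 [246.19589962 332.33712766]]
169 247
```

View pics/s6.png

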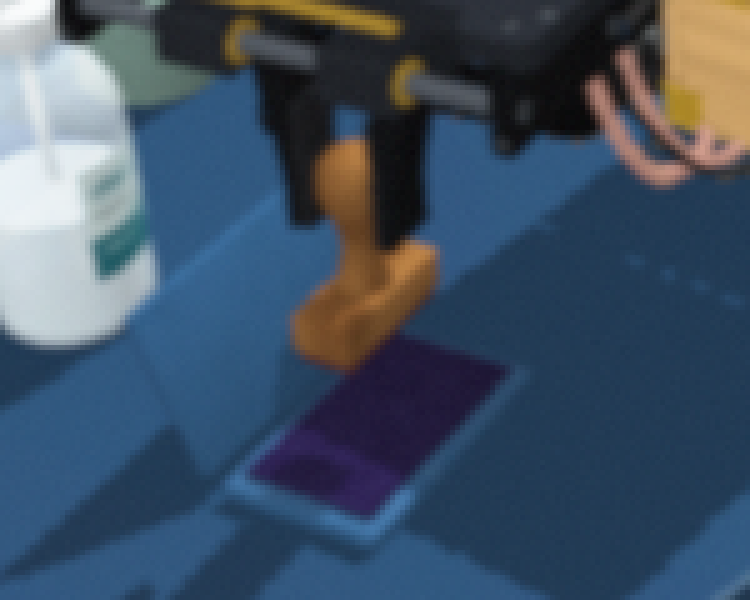

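The stamp is held upright over the pad in this crop. Its foot's bottom corners are at about (293,345), (348,370) and (437,288), and the bottle stands clear at left.

Run:
```python
from arc import *
c=dict(np.load("scene6.npz"));px=np.array([[293,345],[348,370],[437,288]])/5+[169,247]
exp=np.array([.461,.140]);a=np.radians(17.4);ex=np.array([np.cos(a),np.sin(a)]);ey=np.array([-ex[1],ex[0]])
E=[np.r_[exp+sx*.012*ex+sy*.028*ey,.058] for sx,sy in((1,1),(-1,1),(-1,-1))]
print("expected px crop",((proj(c,E)-[169,247])*5).round(0).tolist())
for z in(.054,.058,.062):
    q=ray(c,px,z);e=q[1]-q[2];print(z,q.round(4).tolist(),"long",np.hypot(*e[:2]),"ang",np.degrees(np.arctan2(e[1],e[0])),"short",np.hypot(*(q[0]-q[1])[:2]))
    print(" centre", ((q[0]+q[2])/2).round(4))
# pad in scene: purple corners
uv=np.array([[245,475],[380,520],[512,372]])/5+[169,247];p=ray(c,uv,.011);print("pad",p.round(4).tolist(),"long dir",np.degrees(np.arctan2(*(p[1]-p[2])[[1,0]])))
print("ctr guess",((p[0]+p[2])/2).round(4),np.hypot(*(p[1]-p[2])[:2]),np.hypot(*(p[0]-p[1])[:2]))
```

```text
expected px crop [[298.0, 357.0], [356.0, 376.0], [446.0, 288.0]]
0.054 [[0.4755, 0.1645, 0.054], [0.4502, 0.16, 0.054], [0.4648, 0.1086, 0.054]] long 0.0534247005121001 ang 105.89936268435258 short 0.025714681221558292
 centre [0.4701 0.1366 0.054 ]
0.058 [[0.4709, 0.1674, 0.058], [0.4458, 0.163, 0.058], [0.4603, 0.112, 0.058]] long 0.053010089508649966 ang 105.89936268435261 short 0.02551511829125692
 centre [0.4656 0.1397 0.058 ]
0.062 [[0.4663, 0.1703, 0.062], [0.4414, 0.1659, 0.062], [0.4558, 0.1153, 0.062]] long 0.05259547850519993 ang 105.89936268435262 short 0.025315555360955627
 centre [0.461  0.1428 0.062 ]
pad [[0.4764, 0.1897, 0.011], [0.4232, 0.1718, 0.011], [0.4518, 0.0874, 0.011]] long dir 108.68599791328121
ctr guess [0.4641 0.1385 0.011 ] 0.08908160503240832 0.05608321291664417
```

Emit:
{"api": "move_arm", "payload": {
  "commands": [
    [[0,0,0.4,0,0,0],[0,0,0.8,0,0,0],[0,0,0.95,0,0,0],[0,0,1.0,0,0,0],[0,0,1.0,0,0,0]]
  ]
}}

```text
time: 20.68
position: [0.4611, 0.1408, 0.2446]
tool_rot: [0.581, 0.814, 0.002, 0.002]
ft_force: [0.2, -0.4, -1.3]
grip_width: 0.0248
grip_force: 12.0
```

Emit:
{"api": "move_arm", "payload": {
  "commands": [
    [[0,0,0.03,0,0,0],[0,0,0.05,0,0,0],[0,0,0.07,0,0,0],[0,0,0.07,0,0,0]]
  ]
}}

```text
time: 21.18
position: [0.4608, 0.1408, 0.2411]
tool_rot: [0.581, 0.814, 0.001, 0.001]
ft_force: [0.0, -0.6, -1.1]
grip_width: 0.025
grip_force: 12.0
```

Emit:
{"api": "move_arm", "payload": {
  "commands": [
    [[0,0,0.02,0,0,0],[0,0,0.04,0,0,0],[0,0,0.06,0,0,0],[0,0,0.08,0,0,0],[0,0,0.08,0,0,0]]
  ]
}}

```text
time: 21.8
position: [0.4608, 0.1408, 0.2379]
tool_rot: [0.581, 0.814, 0.001, 0.001]
ft_force: [0.9, 0.1, -0.1]
grip_width: 0.0248
grip_force: 12.0
```

Emit:
{"api": "move_arm", "payload": {
  "commands": [
    [[0,0,0.015,0,0,0],[0,0,0.03,0,0,0],[0,0,0.03,0,0,0]]
  ]
}}

```text
time: 22.18
position: [0.4609, 0.1408, 0.2369]
tool_rot: [0.581, 0.814, 0.001, 0.001]
ft_force: [-1.3, 0.6, 1.4]
grip_width: 0.0247
grip_force: 12.0
```

Emit:
{"api": "move_arm", "payload": {
  "commands": [
    [[0,0,0.015,0,0,0],[0,0,0.03,0,0,0],[0,0,0.03,0,0,0]]
  ]
}}

```text
time: 22.55
position: [0.4609, 0.1408, 0.2367]
tool_rot: [0.581, 0.814, 0.002, 0.002]
ft_force: [-1.7, -0.4, 11.3]
grip_width: 0.0249
grip_force: 12.0
```

Emit:
{"api": "move_arm", "payload": {
  "commands": [
    [[0,0,-0.015,0,0,0],[0,0,-0.015,0,0,0]]
  ]
}}

```text
time: 22.8
position: [0.4609, 0.1408, 0.2367]
tool_rot: [0.581, 0.814, 0.002, 0.001]
ft_force: [-0.7, 0.1, 8.2]
grip_width: 0.0245
grip_force: 12.0
```

Emit:
{"api": "move_arm", "payload": {
  "commands": [
    [[0,0,0,0,0,0],[0,0,0,0,0,0],[0,0,0,0,0,0],[0,0,-0.2,0,0,0],[0,0,-0.6,0,0,0],[0,0,-1.2,0,0,0],[0,0,-2.2,0,0,0],[0,0,-3.4,0,0,0],[0,0,-4.6,0,0,0],[0,0,-5.8,0,0,0],[0,0,-7.0,0,0,0],[0,0,-8.0,0,0,0]]
  ],
  "claw": 0.17
}}

```text
time: 24.3
position: [0.459, 0.1404, 0.5587]
tool_rot: [0.581, 0.814, 0.002, 0.002]
ft_force: [1.2, 0.0, -1.1]
grip_width: 0.036
grip_force: 0.0
```

Run:
```python
from arc import *
o=get_obs();print(o["position"])
R0=R.from_quat(o["tool_rot"]);print("to x-.05,y-.25:",R0.inv().apply([-.05,-.25,0])/.04)
c=camera("scene");np.savez("scene7.npz",**c)
x=c["pixels"][150:390,100:440];cv2.imwrite("pics/s7.png",cv2.resize(x,None,fx=2.35,fy=2.35,interpolation=3))
```

```text
[0.45904819 0.1404206  0.55869227]
to x-.05,y-.25: [-5.50821773 -3.206924   -0.01326235]
```

View pics/s7.png

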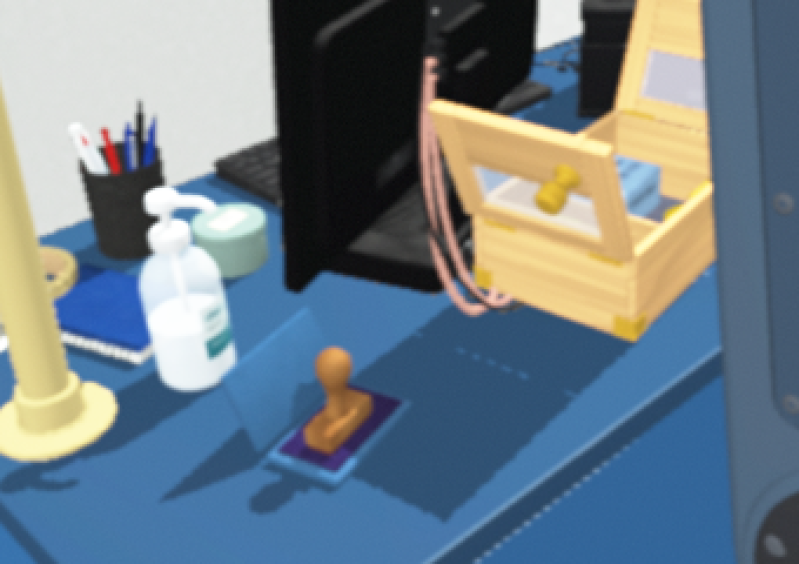

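The stamp stands upright on the purple face at about (335,420), with ink visible around it. Both leaves are open and the bottle hasn't moved. That view was my eleventh, one over the ten-picture limit, so I won't view any more and will check the foot numerically before handing in.

Run:
```python
from arc import *
c=dict(np.load("scene7.npz"));hsv=cv2.cvtColor(c["pixels"],cv2.COLOR_BGR2HSV)
r=np.zeros((480,640),bool);r[290:360,205:285]=1
b=(r&(hsv[...,0]<22)&(hsv[...,1]>90)).astype(np.uint8);k=max(cv2.findContours(b,0,1)[0],key=cv2.contourArea)
h=k[:,0];P=ray(c,h,.011)[:,:2]
a=np.radians(17.4);ex=np.array([np.cos(a),np.sin(a)]);ey=np.array([-ex[1],ex[0]])
for ctr in([.468,.1344],[.464,.1385]):
    X=(P-ctr)@ex*1000;Y=(P-ctr)@ey*1000
    print("front edge X min",X.min().round(1),"left end Y max",Y.max().round(1)," (limits -27, 46)")
fr=P[(((P-[.466,.1365])@ex)<((P-[.466,.1365])@ex).min()+.004)];w,V=np.linalg.eigh(np.cov(fr.T));print("front edge angle",np.degrees(np.arctan2(V[1,1],V[0,1]))%180,np.ptp(fr@ey))
o=get_obs();print(o["time"])
```

```text
front edge X min -12.4 left end Y max 35.1  (limits -27, 46)
front edge X min -9.8 left end Y max 30.0  (limits -27, 46)
front edge angle 107.59165558611102 0.056103048525760285
24.35
```

```bash
python3 -c "
from rig import *
print(hand_in())"
```

```text
the job is handed in; nothing more can be done
None
```

I opened the right leaf and then the left to their stops, set the date stamp upright and square with its whole foot on the ink pad, and left the gel bottle untouched; I handed in at about 24 s, but viewed 11 pictures against the limit of 10.

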